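# Eject the ribbon cassette and hold the print head open

## Robot

A 7-joint arm with a two-finger parallel gripper is mounted at the origin on the work surface. World frame = base frame: x ahead of the robot, y to its left, z up, the work surface at z = 0. Lengths are in m, angles in degrees, forces in N, time in s.
With the tool pointing down it reaches from about 0.425 to 0.875 m from the base axis. Payload 4.7 kg.
Tool frame: the origin (TCP) lies at the very end of the fingers, on their centre line; the grasp point (between the pads) lies env.grip_point_offset behind it (env.grip_point_offset is the distance from the TCP to the grasp point, in m); z points along the fingers, y is the direction in which the jaws open and shut (so a half turn about z gives the same grasp; the last joint's range is limited). The gripper opens to 87 mm and grips with 3 to 60 N. Pads are 19 mm wide; open, the fingers measure 117 mm over their backs; the gripper's body (75 mm by 190 mm) begins 51 mm behind the grasp point.
Start: joints at [0.808, 18.392, -4.016, 83.108, 1.295, 78.541, -3.26], TCP at [0.65, -0, 0.223] pointing down, gripper open.
Joint ranges: [-163.93, 163.93], [-17.29, 119.83], [-79.2, 71.16], [3.27, 140.29], [-89.18, 269.18], [5.43, 117.66], [-154.24, 154.24]. Speed limits (degrees/s): [147.25, 147.25, 180, 180, 180, 180, 180].

## Interface

Orientations are given as [roll, pitch, yaw] about the fixed x, y, z axes, in that order (R = Rz(yaw) Ry(pitch) Rx(roll)).
In Python, from cell import env gives the robot as it stands.
- The arm moves only by the tool send_rows, never from a script. Its argument "plan" is a list of rows, each a list of 7 numbers: the finger opening in mm, from 0 to 87, then the shift along the tool's x, y, z in mm, then the turn, a rotation vector about the tool's x, y, z in rad. A call has 1 to 12 rows; each row shifts and turns the commanded pose from where the row before left it, along the tool's axes as they then stand; what a row does not reach is not made up. A row lasts 1/10 s, in which the tool goes at most 50 mm and 8.59 degrees, less where a joint would pass 70% of its speed; a pose out of reach is approached as far as the arm can. A call is refused whole if a number of a shift passes 50 or a number of a turn 0.15, either way. A call with a gripper value outside its range is refused whole. The fingers move at their own pace and stop on an object; "grip_force" is the grip in N (left out, the last holds). Time passes only in rows, so rows that do not move let the fingers close. It gives the time, the measured TCP pose, the force and the opening at its end, in the units of the state.
- env.get_obs(): the state, without advancing time (a new reading comes with each control period).
- env.read_camera(name): name is "scene" or "side" or "wrist"; returns the picture (480x640x3 uint8, red, green, blue); there is no depth.
- env.get_calibration(name): a dict with "fx", "fy", "cx", "cy" (pixels), "extrinsics" (4x4, takes a point from camera to world coordinates). Camera axes: x right, y down, z forward; pixel columns grow to the right and rows downward; lengths in m; the calibration is good to about 2 mm. A picture is of the moment at which its call begins: read the wrist's pose just before it. get_calibration takes no time and is no camera call; for the wrist camera it gives the pose at the moment of the call.
- env.sign_off(): hands the job in, once; it reports no verdict.
Trained networks look in the newest picture that a camera, given by its name, has taken for a name from the list of things; names that differ only in an ending like _2 or _b are one class to them, and where a whole thing is asked for, a point or a joint stands for the part that bears it (a point fixed in the world has none). Each returns a list of dicts, best first, with "confidence" (0 to 1); they miss things now and then, are a little off and sometimes report something else, mostly with a low value. They report only what shows in the picture. A call takes as long as a camera call. They do not tell look-alikes from the thing itself.
- env.regions_of(camera, query): "region" (480x640 bool, what is visible of it) and "rect" ([left, top, right, bottom] in pixels, round what is visible of it).
The state is a dict: "time_s": time; "qpos": joint angles; "joint_velocities": joint speeds; "effort": joint torques, N m; "tool_pos": TCP position; "tool_rot": TCP orientation; "force": force on the tool from outside, world axes, zero at the start; "wrist_torque": the same for the moment, N m; "grip_width": finger opening in m.
Only numpy, scipy, OpenCV 4.12 (cv2) and the standard library are available. Lean on these libraries where they do the work, as an engineer would, in place of code of your own. Each camera call takes 0.05 s, during which the arm holds its last target. There are 200 camera calls.

## Task

Service the badge printer on the desk: first push its blue ejector tab forwards (towards the printer's front) as far as it goes so that the orange ribbon cassette slides out onto the front tray, and let the tab spring back. Then pull the green latch sideways away from the arm, against its spring, and lift the print-head arm off its ball to about 35 degrees. Finish while still holding the arm raised and still; leave the cassette lying on the tray, and do not disturb the mug, the stapler and the tape roll.

Things in the scene. Friction and masses are not known exactly. Their poses are not given: they have to be found in the camera images.
- printer: white badge printer, cover off, 240 (x) x 220 (y) mm, deck 50 mm high, fixed; origin: centre of its underside, z up; front = its -x, left = +y. Printer-frame mm: hinge lugs 102 high at x 82..108, y 12..78; cassette bay (walls and lips 72 high) at x -50..40, y -90..-14, open to the front tray, which ends in a 6 mm lip at x -113.
- cassette: orange ribbon cassette, 80 (x) x 60 (y) x 16 mm, about 80 g, loose; origin at the centre of its underside. At the start it lies home in the bay at printer-frame (-5, -52, 50) mm; a full stroke of the ejector moves it about 41 mm towards printer -x, onto the tray.
- ejector (a joint): travel of the ejector slide in m: 0 at rest, 0.042 pressed to its stop. It moves along the printer's -x and pushes the cassette ahead of it; spring 3.6 N at rest, 8.6 N at the stop; it springs back by itself.
- ejector_tab (a point): centre of the top of the blue upright ejector tab, which is 10 (x) x 22 (y) mm and rises from 67 to 104 mm above the desk; at rest at printer-frame (60, -52, 104) mm. Its rear (+x) face is free for a finger down to 75 mm above the desk (circuit board 64 to 69 mm high behind it).
- head_arm (a joint): opening of the print-head arm in rad: 0 down on its ball, grows as its front end lifts, stop at 1.1. Arm and latch weigh about 0.5 kg (2.5 to 4 N at the latch); it falls shut when let go. While the latch is not pulled it is locked down.
- head_arm_hinge (a point): centre of the arm's hinge, at printer-frame (95, 45, 85) mm, axis along the printer's y. The aluminium arm runs from here to -x, and its steel coupler sits over the ball at printer-frame (-55, 45, 72) mm; its top is 94 mm (at the coupler 99 mm) above the desk.
- latch (a joint): travel of the latch in m along the printer's +y (outwards, to the left): 0 locked, stop at 0.014; the arm is free of the ball from 0.008 on; spring 3.5 N at rest, 8.4 N at the stop; snaps back when let go. The latch rides on the arm, so lifting its grip lifts the arm.
- latch_grip (a point): centre of the latch's green upright grip, a block 22 (x) x 14 (y) x 34 mm whose top is 137 mm above the desk; at rest at printer-frame (-55, 74, 120) mm. Both its y faces are free for fingers down to 103 mm above the desk. With the arm down it is 150 mm ahead of and 35 mm above the hinge.
- mug: blue mug beside the printer, 80 mm wide, 92 mm high, handle at its +y; origin at the centre of its underside; leave alone
- stapler: red and black stapler beside the printer, 130 x 36 x 55 mm; origin at the centre of its underside; leave alone
- tape_roll: yellow roll of tape lying flat right of the printer, 50 mm wide, 25 mm hole, 19 mm high; origin at the centre of its underside; leave alone
Things that resemble listed ones, but are neither listed nor needed, are in the scene too. There is more than one size of the cassette; the job needs the middle-sized.

How it is judged (in metres and radians):
On the way, in this order (a step that is already met when the one before it is completed fails the run):
1. the ejector is pressed to its stop and has pushed the cassette out, with the arm still down (value of joint ejector above 0.035 m and x of cassette in the frame of printer below -0.036 m and value of joint head_arm below 0.06 rad), for 0.05 s.
2. the latch is pulled clear of the ball with the arm still down and the ejector sprung back (value of joint latch above 0.008 m and value of joint head_arm below 0.06 rad and value of joint ejector below 0.006 m), for 0.05 s.
At the end, for the whole second after the job is handed in: the fingers hold the head arm raised by more than 0.45 rad (26 degrees) and still (under 0.08 rad/s), touching it with more than 1 N; the ejector is back (within 6 mm of rest); the cassette lies flat on the printer, pushed out by more than 31 mm from home and not over the tray's lip (value of joint head_arm above 0.45 rad and velocity of joint head_arm between -0.08 and 0.08 rad/s and contact force between the fingers and printer above 1 N and value of joint ejector below 0.006 m and x of cassette in the frame of printer between -0.085 and -0.036 m and z of cassette in the frame of printer between 0.046 and 0.056 m and angle between cassette's own z axis and vertical below 0.1 rad); the arm keeps its last pose, push and grip.
It fails at once if the mug is pushed by more than 25 mm or tipped (distance of mug from where it was at the start of the episode above 0.025 m or angle between mug's own z axis and vertical above 0.3 rad).
It fails at once if the stapler is pushed by more than 25 mm or tipped (distance of stapler from where it was at the start of the episode above 0.025 m or angle between stapler's own z axis and vertical above 0.3 rad).
It fails at once if the tape roll is pushed by more than 25 mm or tipped (distance of tape_roll from where it was at the start of the episode above 0.025 m or angle between tape_roll's own z axis and vertical above 0.3 rad).
It fails at once if the cassette falls off the printer (z of cassette in the frame of printer below 0.04 m).
It also fails if it takes over 45 s, if anything falls off the work surface, if the arm or the gripper's body presses on something with over 40 N, if the wrist force passes 120 N, or if a joint passes its speed limit or range.

## Working session

There is one attempt and no reset: what is moved stays moved. The work goes in short steps, Python scripts to look and compute and a tool call to move; the robot and the scene stay as the last step left them, time stands still between calls to the robot, and variables do not carry over. Pictures are saved under pics/ and viewed, about 8 in all and at most 12, crops included, and the job is handed in when it is done.

Besides the shell and the picture viewer there is one more tool, called after ">>>" as name([rows], argument=value, ...), one row to a line, values as JSON. send_rows: Moves the arm, as the interface text tells. Its arguments: {"type":"object","properties":{"plan":{"type":"array"},"grip_force":{"type":"number"}},"required":["plan"]}

```bash
mkdir -p pics; ls; python3 - <<'E'
from cell import env
import cv2, numpy as np
o=env.get_obs(); print(o['time_s'],o['tool_pos'],o['tool_rot'],o['force'],o['grip_width'],env.grip_point_offset)
for n in ("scene","side"):
    im=env.read_camera(n); cv2.imwrite(f"pics/{n}0.png",im[:,:,::-1])
    c=env.get_calibration(n); print(n,c['fx'],c['cx'],c['cy'],np.round(c['extrinsics'],3).tolist())
    for q in ("printer","cassette","ejector_tab","latch_grip","head_arm","mug","stapler","tape_roll"):
        print(q,[(np.round(d['rect']).tolist(),round(d['confidence'],2)) for d in env.regions_of(n,q)])
E
```

```text
pics
0.0 [ 6.49442362e-01 -2.00726798e-05  2.21436736e-01] [-1.79889403e+02  4.71230405e-03  9.00044962e+01] [ 0.02093184 -0.08931434 -0.64751629] 0.08694036554126301 0.0187
scene 437.9910200206791 325.4887422761045 239.7901971448066 [[0.678, 0.471, -0.564, 1.141], [0.735, -0.458, 0.5, -0.506], [-0.022, -0.754, -0.657, 0.782], [0.0, 0.0, 0.0, 1.0]]
printer [([225.0, 206.0, 356.0, 326.0], 0.93)]
cassette [([132.0, 268.0, 182.0, 309.0], 0.78), ([306.0, 331.0, 337.0, 362.0], 0.65), ([259.0, 254.0, 285.0, 277.0], 0.57)]
ejector_tab [([280.0, 264.0, 294.0, 284.0], 0.78)]
latch_grip [([288.0, 208.0, 299.0, 225.0], 0.58), ([281.0, 268.0, 295.0, 285.0], 0.58)]
head_arm [([274.0, 204.0, 340.0, 263.0], 0.67)]
mug [([208.0, 300.0, 252.0, 361.0], 0.86)]
stapler [([351.0, 217.0, 388.0, 259.0], 0.81)]
tape_roll []
side 477.0007721005559 314.3343414212793 229.83807476474436 [[0.935, -0.229, 0.27, 0.28], [-0.354, -0.572, 0.74, -0.718], [-0.015, -0.788, -0.616, 0.695], [0.0, 0.0, 0.0, 1.0]]
printer [([234.0, 215.0, 391.0, 349.0], 0.61)]
cassette [([294.0, 271.0, 341.0, 301.0], 0.93), ([216.0, 398.0, 300.0, 474.0], 0.62), ([412.0, 277.0, 446.0, 305.0], 0.56)]
ejector_tab [([330.0, 255.0, 355.0, 280.0], 0.67), ([262.0, 220.0, 277.0, 244.0], 0.59)]
latch_grip [([259.0, 223.0, 274.0, 241.0], 0.8)]
head_arm [([255.0, 221.0, 350.0, 264.0], 0.79)]
mug [([372.0, 308.0, 442.0, 382.0], 0.67)]
stapler [([278.0, 196.0, 316.0, 234.0], 0.77), ([263.0, 224.0, 274.0, 243.0], 0.19)]
tape_roll []
```

```bash
python3 - <<'E'
import cv2
a=cv2.imread("pics/scene0.png")[180:390,110:430]
b=cv2.imread("pics/side0.png")[180:480,190:470]
cv2.imwrite("pics/a.png",cv2.resize(a,None,fx=2.5,fy=2.5,interpolation=2))
cv2.imwrite("pics/b.png",cv2.resize(b,None,fx=2,fy=2,interpolation=2))
E
```

```text
(no output)
```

View pics/a.png

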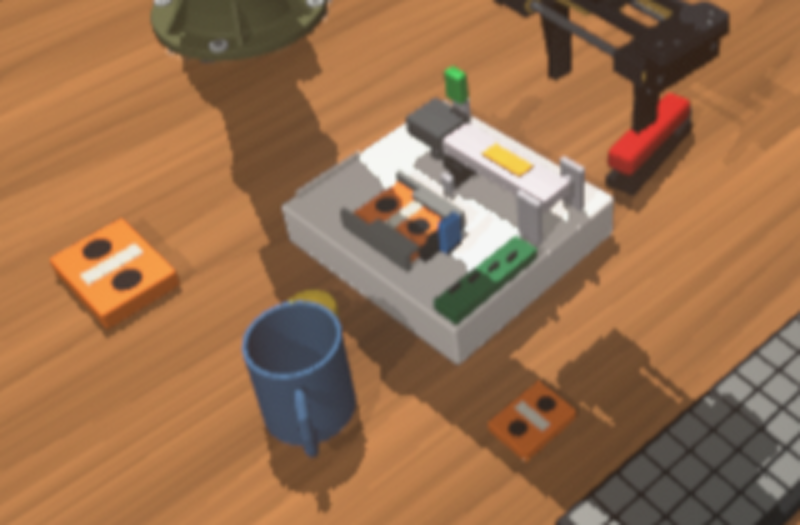

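View pics/b.png

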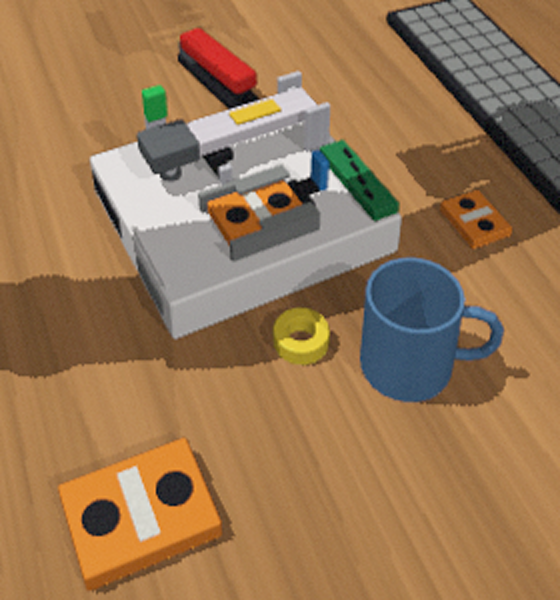

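The scene view shows the printer with its front towards the base: green grip at about px (292,214), blue tab (291,267), right-front corner (223,263) and right-rear corner (294,312). The side view shows the mug near the printer's right rear and the tape roll on its right. The middle cassette is in the bay. I'll fit the printer pose from these points.

```bash
cat > h.py <<'E'
from cell import env
import numpy as np, cv2
from scipy.optimize import least_squares
from scipy.spatial.transform import Rotation as R
def proj(n,P):
    c=env.get_calibration(n); E=np.linalg.inv(c['extrinsics']); p=np.atleast_2d(P)@E[:3,:3].T+E[:3,3]
    return np.c_[c['fx']*p[:,0]/p[:,2]+c['cx'],c['fy']*p[:,1]/p[:,2]+c['cy']]
def back(n,uv,z):
    c=env.get_calibration(n);E=c['extrinsics'];d=E[:3,:3]@np.array([(uv[0]-c['cx'])/c['fx'],(uv[1]-c['cy'])/c['fy'],1]);return E[:3,3]+d*(z-E[2,3])/d[2]
def toW(x,P):
    P=np.atleast_2d(P)/1000.; a=x[2]; return np.c_[x[0]+np.cos(a)*P[:,0]-np.sin(a)*P[:,1],x[1]+np.sin(a)*P[:,0]+np.cos(a)*P[:,1],P[:,2]]
E
python3 - <<'E'
from h import *
S=lambda u,v:(110+u/2.5,180+v/2.5)
D=lambda u,v:(190+u/2,180+v/2)
obs=[("scene",S(456,84),(-55,74,120)),("scene",S(452,214),(60,-52,104)),("scene",S(283,208),(-120,-110,50)),("scene",S(460,330),(120,-110,50)),
("scene",S(612,203),(120,110,50)),("scene",S(458,362),(120,-110,0)),("scene",S(610,235),(120,110,0)),
("side",D(155,104),(-55,74,120)),("side",D(320,152),(60,-52,104)),("side",D(93,160),(-120,110,50)),("side",D(170,305),(-120,-110,50)),("side",D(175,337),(-120,-110,0)),("side",D(399,216),(120,-110,50)),("side",D(399,248),(120,-110,0))]
f=lambda x:np.concatenate([(proj(n,toW(x,P))-uv).ravel() for n,uv,P in obs])
s=min((least_squares(f,[.7,0,a],loss='soft_l1') for a in (-1,0,1)),key=lambda s:s.cost)
print(s.x,np.rad2deg(s.x[2])); print(f(s.x).reshape(-1,2).round(1).tolist())
print("grip",toW(s.x,(-55,74,120)),"tab",toW(s.x,(60,-52,104)),"hinge",toW(s.x,(95,45,85)))
for q in ("mug",): print(q,back("side",(407,370),0))
print('tape',back("side",D(301,345),.01),'staplerscene',back("scene",S(650,140),.04))
E
```

```text
Traceback (most recent call last):
  File "h.py", line 6, in proj
    c=env.get_calibration(n); E=np.linalg.inv(c['extrinsics']); p=np.atleast_2d(P)@E[:3,:3].T+E[:3,3]
ValueError: time passes only in moves, steps and waits
```

```bash
sed -i 's/env.get_calibration(n)/cal(n)/; 3a import functools\ncal=functools.cache(lambda n:env.get_calibration(n))' h.py
cat > fit.py <<'E'
from h import *
S=lambda u,v:(110+u/2.5,180+v/2.5)
D=lambda u,v:(190+u/2,180+v/2)
obs=[("scene",S(456,84),(-55,74,120)),("scene",S(452,214),(60,-52,104)),("scene",S(283,208),(-120,-110,50)),("scene",S(460,330),(120,-110,50)),
("scene",S(612,203),(120,110,50)),("scene",S(458,362),(120,-110,0)),("scene",S(610,235),(120,110,0)),
("side",D(155,104),(-55,74,120)),("side",D(320,152),(60,-52,104)),("side",D(93,160),(-120,110,50)),("side",D(170,305),(-120,-110,50)),("side",D(175,337),(-120,-110,0)),("side",D(399,216),(120,-110,50)),("side",D(399,248),(120,-110,0))]
f=lambda x:np.concatenate([(proj(n,toW(x,P))-uv).ravel() for n,uv,P in obs])
s=min((least_squares(f,[.7,0,a],loss='soft_l1') for a in (-1,0,1)),key=lambda s:s.cost)
print(s.x,np.rad2deg(s.x[2])); print(f(s.x).reshape(-1,2).round(1).tolist())
print("grip",toW(s.x,(-55,74,120)),"tab",toW(s.x,(60,-52,104)),"hinge",toW(s.x,(95,45,85)))
print("mug",back("side",(407,370),0))
print('tape',back("side",D(301,345),.01),'staplerscene',back("scene",S(650,140),.04))
E
python3 fit.py
```

```text
[ 0.50733089 -0.06290281  0.10433045] 5.977694477887186
[[-0.1, 0.7], [-0.9, 1.9], [-1.3, -0.6], [-1.5, 0.7], [1.5, -2.7], [1.0, 2.5], [1.9, -1.0], [-0.7, -1.1], [-0.2, 0.7], [-3.1, -2.8], [0.3, -0.7], [-0.4, 1.6], [2.2, -1.7], [-0.0, 0.5]]
grip [[0.4449235  0.00496705 0.12      ]] tab [[ 0.57241999 -0.10837158  0.104     ]] hinge [[ 0.59712797 -0.00825407  0.085     ]]
mug [ 0.59472141 -0.30605214  0.        ]
tape [ 0.4998929 -0.2378841  0.01     ] staplerscene [0.573619   0.15273753 0.04      ]
```

>>> send_rows([
  [87,0,0,0,0,0,0.1466],
  [87,0,0,0,0,0,0.1466],
  [87,0,0,0,0,0,0.1466],
  [87,0,0,0,0,0,0.1466],
  [87,0,0,0,0,0,0.1466],
  [87,0,0,0,0,0,0.1466],
  [87,0,0,0,0,0,0.1466],
  [87,0,0,0,0,0,0.1466],
  [87,0,0,0,0,0,0.1466],
  [0,0,0,0,0,0,0.1466],
  [0,-20,33,0,0,0,0],
  [0,-20,33,0,0,0,0],
])

```text
time_s: 2.1
tool_pos: [0.617, -0.069, 0.2223]
tool_rot: [-180.0, 0.0, 6.2]
force: [0.9, -0.1, 0.0]
grip_width: 0.0702
```

>>> send_rows([
  [0,-19,33,0,0,0,0],
  [0,0,0,0,0,0,0],
  [0,0,0,0,0,0,0],
  [0,0,0,0,0,0,0],
])

```text
time_s: 2.5
tool_pos: [0.6021, -0.1032, 0.2226]
tool_rot: [-180.0, -0.0, 6.1]
force: [0.2, -0.7, -0.9]
grip_width: 0.0388
```

```bash
python3 - <<'E'
from h import *
o=env.get_obs(); print(o['time_s'],o['tool_pos'],o['tool_rot'],o['force'],o['grip_width'])
c=env.get_calibration("wrist"); im=env.read_camera("wrist"); cv2.imwrite("pics/w0.png",im[:,:,::-1])
import pickle; pickle.dump(c,open("w0.pkl","wb"))
print(np.round(c['extrinsics'],3).tolist(),c['fx'])
for q in ("ejector_tab","latch_grip"):
  for n in ("wrist",): print(q,[(np.round(d['rect']).tolist(),round(d['confidence'],2)) for d in env.regions_of(n,q)])
x=(.5073,-.0629,.1043)
for P in ((60,-52,104),(-55,74,137),(-120,-110,50)): print(proj("wrist",toW(x,P)))
E
```

```text
2.5 [ 0.60214167 -0.10315317  0.2226124 ] [-1.79950103e+02 -2.92433622e-02  6.10104833e+00] [ 0.15293533 -0.67421144 -0.9053154 ] 0.03880362291893431
[[0.107, -0.954, -0.281, 0.68], [-0.994, -0.103, -0.029, -0.095], [-0.002, 0.283, -0.959, 0.385], [0.0, 0.0, 0.0, 1.0]] 362.31068809259006
ejector_tab [([301.0, 252.0, 345.0, 283.0], 0.71)]
latch_grip []
[[321.86181946 270.113384  ]]
[[169.5960937 413.4036143]]
[[372.82161067 404.25551307]]
```

View pics/w0.png

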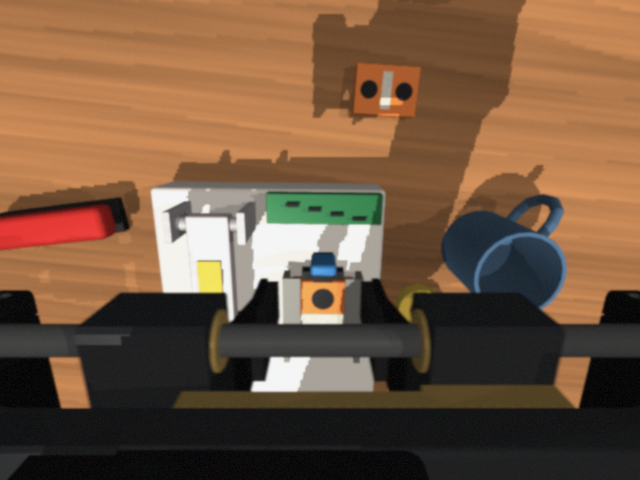

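The wrist view shows the tab top at about (323,271), against a fit prediction of (322,270), so the pose is confirmed. The finger is about 15 mm behind the tab, so I'll descend there.

>>> send_rows([
  [0,0,0,0,0,0,0],
  [0,0,0,40,0,0,0],
  [0,0,0,40,0,0,0],
  [0,0,0,40,0,0,0],
  [0,0,0,22,0,0,0],
  [0,0,0,0,0,0,0],
  [0,0,0,0,0,0,0],
], grip_force=30)

```text
time_s: 3.35
tool_pos: [0.6022, -0.1044, 0.081]
tool_rot: [180.0, -0.0, 6.0]
force: [0.1, -0.1, -0.0]
grip_width: -0.0002
```

>>> send_rows([
  [0,-8,0,0,0,0,0],
  [0,-6,0,0,0,0,0],
  [0,-6,0,0,0,0,0],
  [0,-6,0,0,0,0,0],
  [0,0,0,0,0,0,0],
])

```text
time_s: 3.85
tool_pos: [0.5775, -0.1075, 0.0825]
tool_rot: [180.0, -0.3, 6.0]
force: [4.9, -0.1, 1.8]
grip_width: 0.0004
```

>>> send_rows([
  [0,-5,0,0,0,0,0],
  [0,-5,0,0,0,0,0],
  [0,-5,0,0,0,0,0],
  [0,-5,0,0,0,0,0],
  [0,-5,0,0,0,0,0],
  [0,-3,0,0,0,0,0],
  [0,0,0,0,0,0,0],
])

```text
time_s: 4.55
tool_pos: [0.5513, -0.11, 0.0826]
tool_rot: [179.9, -0.5, 6.0]
force: [9.2, 0.8, 0.4]
grip_width: 0.0006
```

>>> send_rows([
  [0,-3,0,0,0,0,0],
  [0,-2,0,0,0,0,0],
  [0,-2,0,0,0,0,0],
  [0,0,0,0,0,0,0],
])

```text
time_s: 4.95
tool_pos: [0.5451, -0.1106, 0.0826]
tool_rot: [179.9, -0.5, 6.0]
force: [8.8, 1.5, -0.1]
grip_width: 0.0009
```

>>> send_rows([
  [0,-3,0,0,0,0,0],
  [0,-2,0,0,0,0,0],
  [0,0,0,0,0,0,0],
])

```text
time_s: 5.25
tool_pos: [0.5447, -0.1106, 0.083]
tool_rot: [179.8, -1.1, 6.1]
force: [21.0, 1.7, -9.9]
grip_width: 0.0005
```

```bash
python3 - <<'E'
from h import *
im=env.read_camera("side"); cv2.imwrite("pics/s1.png",cv2.resize(im[200:370,220:460,::-1],None,fx=3,fy=3,interpolation=2))
im=env.read_camera("scene"); cv2.imwrite("pics/sc1.png",cv2.resize(im[190:340,210:370,::-1],None,fx=4,fy=4,interpolation=2))
E
```

```text
(no output)
```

View pics/s1.png

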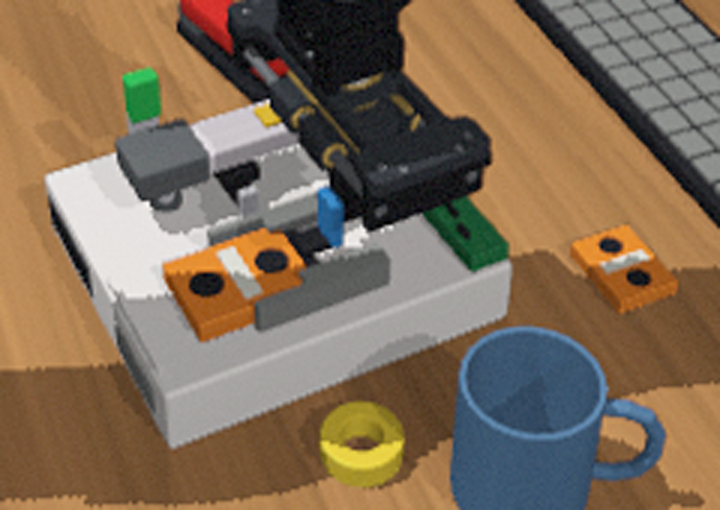

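The tab is on its stop: the force rose to 21 N with no further motion. The picture shows the cassette on the tray at about (235,283) in the crop. Next I'll back off and rise.

>>> send_rows([
  [0,10,0,0,0,0,0],
  [0,12,0,0,0,0,0],
  [0,12,0,0,0,0,0],
  [0,12,0,0,0,0,0],
  [0,12,0,0,0,0,0],
  [0,8,0,0,0,0,0],
  [0,0,0,-40,0,0,0],
  [0,0,0,-40,0,0,0],
  [0,0,0,-40,0,0,0],
  [87,-35,-30,0,0,0,0],
  [87,-35,-30,0,0,0,0],
  [87,-35,-30,0,0,0,0],
])

```text
time_s: 6.55
tool_pos: [0.4853, -0.0257, 0.1997]
tool_rot: [180.0, 0.2, 6.0]
force: [0.2, 0.4, 0.6]
grip_width: 0.0172
```

>>> send_rows([
  [87,-10,-35,0,0,0,0],
  [87,0,0,0,0,0,0],
  [60,0,0,0,0,0,0],
  [60,0,0,0,0,0,0],
  [60,0,0,0,0,0,0],
])

```text
time_s: 7.05
tool_pos: [0.4744, 0.0064, 0.2002]
tool_rot: [180.0, 0.1, 5.9]
force: [-0.3, -0.3, 0.1]
grip_width: 0.0553
```

```bash
python3 - <<'E'
from h import *
o=env.get_obs(); print(o['time_s'],o['tool_pos'],o['tool_rot'],o['force'],o['grip_width'],o['qpos'])
im=env.read_camera("wrist"); cv2.imwrite("pics/w1.png",im[:,:,::-1])
x=(.5073,-.0629,.1043)
for P in ((60,-52,104),(-55,74,137),(120,110,50),(120,-110,50)): print(P,proj("wrist",toW(x,P)))
for q in ("latch_grip","ejector_tab","cassette"):
  for n in ("wrist","scene","side"): print(q,n,[(np.round(d['rect']).tolist(),round(d['confidence'],2)) for d in env.regions_of(n,q)])
  if q=="latch_grip":pass
im=env.read_camera("scene"); cv2.imwrite("pics/sc2.png",cv2.resize(im[190:340,210:370,::-1],None,fx=4,fy=4,interpolation=2))
im2=env.read_camera("side"); cv2.imwrite("pics/s2.png",np.hstack([cv2.resize(im[180:340,210:370,::-1],(400,400)),cv2.resize(im2[190:350,230:390,::-1],(400,400))]))
E
```

```text
7.05 [0.47438222 0.00636739 0.20015071] [1.79981224e+02 6.82342820e-02 5.88329629e+00] [-0.29200574 -0.30804942  0.1040381 ] 0.05534579451180001 [ -8.25467081  -2.25292259   4.1593344  109.01979363   0.19237442
  73.29490698 -88.27073521]
(60, -52, 104) [[502.52203165 122.26486686]]
(-55, 74, 137) [[316.86104287 298.43482942]]
(120, 110, 50) [[270.61254593  42.93077223]]
(120, -110, 50) [[554.8060294   42.69055883]]
latch_grip wrist [([305.0, 249.0, 330.0, 315.0], 0.77), ([442.0, 114.0, 519.0, 156.0], 0.33)]
latch_grip scene []
latch_grip side [([259.0, 223.0, 274.0, 243.0], 0.62), ([316.0, 265.0, 334.0, 283.0], 0.32)]
ejector_tab wrist [([310.0, 248.0, 327.0, 312.0], 0.65), ([446.0, 114.0, 517.0, 155.0], 0.58)]
ejector_tab scene [([268.0, 263.0, 278.0, 275.0], 0.56)]
ejector_tab side [([316.0, 265.0, 335.0, 284.0], 0.78), ([257.0, 222.0, 274.0, 246.0], 0.44)]
cassette wrist [([425.0, 204.0, 504.0, 298.0], 0.78)]
cassette scene [([304.0, 332.0, 339.0, 364.0], 0.72)]
cassette side [([216.0, 400.0, 303.0, 474.0], 0.75), ([316.0, 263.0, 335.0, 287.0], 0.63), ([410.0, 277.0, 446.0, 303.0], 0.59), ([276.0, 274.0, 322.0, 314.0], 0.58)]
```

View pics/s2.png

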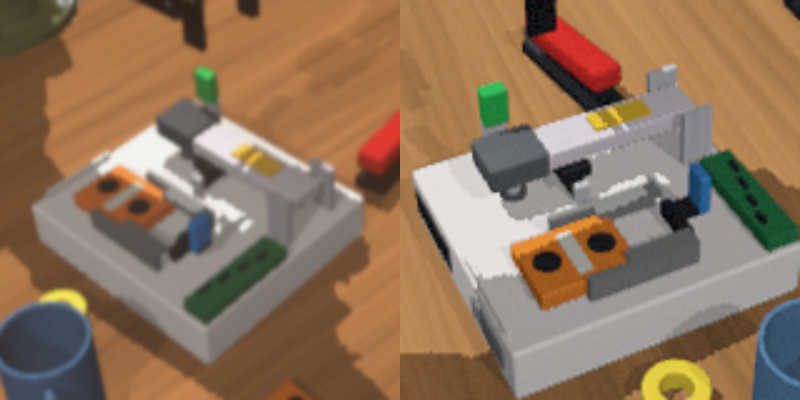

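View pics/w1.png

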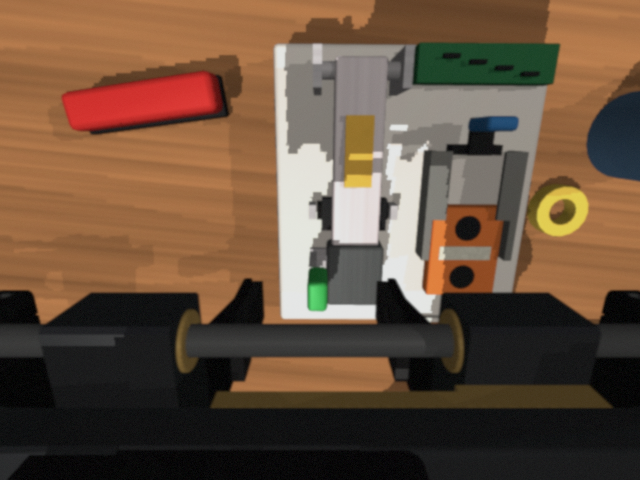

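The pictures agree with the fit: the cassette is on the tray, the ejector is back, and the green grip top is at about (317,299) in the wrist view, against a prediction of (317,298). Next I'll move over the grip and go down.

>>> send_rows([
  [44,-15,0,0,0,0,0],
  [44,-15,-1,0,0,0,0],
  [44,0,0,15,0,0,0],
  [44,0,0,25,0,0,0],
  [44,0,0,25,0,0,0],
  [44,0,0,18,0,0,0],
  [44,0,0,9,0,0,0],
  [44,0,0,0,0,0,0],
  [44,0,0,0,0,0,0],
])

```text
time_s: 8.55
tool_pos: [0.4449, 0.0055, 0.1093]
tool_rot: [180.0, -0.1, 6.0]
force: [-0.4, 0.3, 0.4]
grip_width: 0.044
```

```bash
python3 - <<'E'
from h import *
o=env.get_obs(); print(o['time_s'],o['tool_pos'],o['tool_rot'],o['force'],o['grip_width'],o['qpos'])
im=env.read_camera("scene");im2=env.read_camera("side"); cv2.imwrite("pics/s3.png",np.hstack([cv2.resize(im[150:310,230:390,::-1],(400,400)),cv2.resize(im2[170:300,220:350,::-1],(400,400))]))
E
```

```text
8.55 [0.44493344 0.00551567 0.10930995] [ 1.79995055e+02 -6.70996988e-02  6.00532335e+00] [-0.35352309  0.3165384   0.38868258] 0.04399830304082734 [-8.17453372e+00 -1.39079854e+00  3.99744188e+00  1.19167598e+02
  1.12813064e-01  6.21526410e+01 -8.82255269e+01]
```

View pics/s3.png

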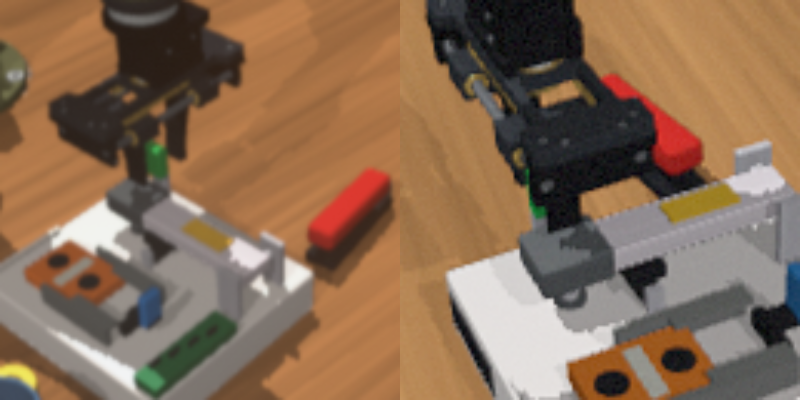

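The grip block stands between the two fingers (left half at (157,160)). I'll close on it.

>>> send_rows([
  [0,0,0,0,0,0,0],
  [0,0,0,0,0,0,0],
  [0,0,0,0,0,0,0],
  [0,0,0,0,0,0,0],
  [0,0,0,0,0,0,0],
  [0,0,0,0,0,0,0],
], grip_force=35)

```text
time_s: 9.25
tool_pos: [0.4444, 0.005, 0.1086]
tool_rot: [180.0, -0.0, 6.0]
force: [0.8, -1.9, 0.7]
grip_width: 0.0138
```

>>> send_rows([
  [0,0,-3,0,0,0,0],
  [0,0,-3,0,0,0,0],
  [0,0,-3,0,0,0,0],
  [0,0,-3,0,0,0,0],
  [0,0,0,0,0,0,0],
  [0,0,0,0,0,0,0],
])

```text
time_s: 9.85
tool_pos: [0.4434, 0.0156, 0.1086]
tool_rot: [179.8, -0.0, 6.0]
force: [0.4, -6.3, -0.1]
grip_width: 0.0142
```

>>> send_rows([
  [0,0,-2,0,0,0,0],
  [0,0,-1,0,0,0,0],
  [0,0,0,0,0,0,0],
  [0,0,0,0,0,0,0],
])

```text
time_s: 10.25
tool_pos: [0.4431, 0.0182, 0.1086]
tool_rot: [179.8, -0.0, 5.9]
force: [0.8, -8.3, 0.4]
grip_width: 0.0134
```

The latch is pulled about 13 mm. Next I'll lift along the hinge arc, turning the tool with the arm.

>>> send_rows([
  [0,0.7,0,-3.7,0,-0.025,0],
  [0,1.4,0,-7.5,0,-0.05,0],
  [0,1.4,0,-7.5,0,-0.05,0],
  [0,1.4,0,-7.5,0,-0.05,0],
  [0,0,0,0,0,0,0],
])

```text
time_s: 10.75
tool_pos: [0.4494, 0.0185, 0.134]
tool_rot: [179.8, 10.2, 5.9]
force: [-0.2, -8.3, -2.0]
grip_width: 0.0136
```

>>> send_rows([
  [0,1.4,0,-7.5,0,-0.05,0],
  [0,1.4,0,-7.5,0,-0.05,0],
  [0,1.4,0,-7.5,0,-0.05,0],
  [0,1.4,0,-7.5,0,-0.05,0],
  [0,1.4,0,-7.5,0,-0.05,0],
  [0,1.4,0,-7.5,0,-0.05,0],
  [0,1.4,0,-7.5,0,-0.05,0],
  [0,1.4,0,-7.5,0,-0.05,0],
  [0,0.7,0,-3.7,0,-0.025,0],
  [0,0,0,0,0,0,0],
  [0,0,0,0,0,0,0],
  [0,0,0,0,0,0,0],
])

```text
time_s: 11.95
tool_pos: [0.4818, 0.0218, 0.1888]
tool_rot: [179.7, 34.6, 5.7]
force: [-2.7, -8.6, -0.9]
grip_width: 0.0136
```

```bash
python3 - <<'E'
from h import *
o=env.get_obs(); print(o['time_s'],o['tool_pos'],o['tool_rot'],o['force'],o['grip_width'],o['joint_velocities'])
im=env.read_camera("scene");im2=env.read_camera("side"); cv2.imwrite("pics/s4.png",np.hstack([cv2.resize(im[170:330,210:370,::-1],(400,400)),cv2.resize(im2[170:350,220:400,::-1],(400,400))]))
for n in("scene","side"):
  print([(np.round(d['rect']).tolist(),round(d['confidence'],2)) for d in env.regions_of(n,"cassette")])
x=(.5073,-.0629,.1043)
for d in (36,41,46,60): print(d,proj("side",toW(x,[(-5-d,-52,66)])),proj("scene",toW(x,[(-5-d,-52,66)])))
E
```

```text
11.95 [0.48184589 0.02179684 0.18883274] [179.66701344  34.56462407   5.73573579] [-2.74568793 -8.56333651 -0.8635602 ] 0.013630206546125664 [ 0.00420144 -0.22339871  0.00719534  0.14152032 -0.06667612 -0.23259877
 -0.06535394]
[([306.0, 332.0, 337.0, 367.0], 0.97), ([131.0, 271.0, 180.0, 311.0], 0.87), ([241.0, 249.0, 282.0, 269.0], 0.72)]
[([412.0, 276.0, 449.0, 302.0], 0.95), ([273.0, 274.0, 322.0, 312.0], 0.9), ([218.0, 400.0, 300.0, 473.0], 0.78)]
36 [[301.8029902 288.9042421]] [[260.93123315 259.57290379]]
41 [[299.35846658 289.79706601]] [[259.51370003 258.6412152 ]]
46 [[296.9043226  290.69340361]] [[258.10305752 257.71405554]]
60 [[289.98105305 293.22201924]] [[254.18949184 255.14182324]]
```

View pics/s4.png

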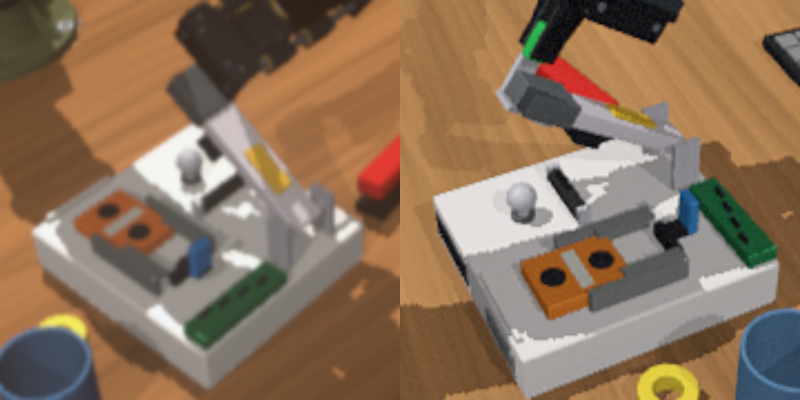

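The arm is up at about 34° with the ball exposed. The cassette lies flat: its label in the side view is at about (297,291), so it is out by about 45 mm. I'll let it settle and then hand in.

>>> send_rows([
  [0,0,0,0,0,0,0],
  [0,0,0,0,0,0,0],
  [0,0,0,0,0,0,0],
  [0,0,0,0,0,0,0],
  [0,0,0,0,0,0,0],
  [0,0,0,0,0,0,0],
  [0,0,0,0,0,0,0],
  [0,0,0,0,0,0,0],
])

```text
time_s: 12.95
tool_pos: [0.4819, 0.0218, 0.1888]
tool_rot: [179.7, 34.5, 5.7]
force: [-2.9, -8.8, -0.6]
grip_width: 0.0136
```

```bash
python3 - <<'E'
from h import *
o=env.get_obs(); print(o['time_s'],o['tool_pos'],o['tool_rot'],o['force'],o['grip_width'],np.round(o['joint_velocities'],2))
if abs(o['tool_rot'][1]-34.5)<2 and o['grip_width']>.012: print(env.sign_off())
E
```

```text
12.95 [0.48185098 0.02177664 0.1888498 ] [179.66417885  34.54018872   5.73469813] [-2.93169326 -8.84972753 -0.61915892] 0.013566556239693316 [0.02 0.07 0.02 0.02 0.01 0.03 0.04]
the job is handed in; nothing more can be done
None
```

The job is done and handed in at about 13 s of robot time; the hand-in reports no verdict.

- **Ejector:** I pushed the tab until it hit its stop: the force jumped to 21 N and it went no further. The cassette slid onto the tray, and the tab then sprang back to rest.
- **Latch and arm:** I gripped the green latch and pulled it about 13 mm outwards, reading 8.3 N. I then lifted the print-head arm along its hinge arc, turning the gripper with it. The gripper's tilt reads 34.5°.

**Last checks:**
- **Gripper:** it was still (joint speeds at most 0.07 °/s), holding the latch at 13.6 mm opening with about 9 N of force on the tool.
- **Printer:** the last pictures show the arm up with the ball exposed. The cassette lies flat, about 45 mm out from home (printer x about -50 mm), and the ejector is back.
- **Other items:** the mug, stapler and tape roll appear undisturbed in the pictures; I didn't measure their positions again.

No check failed. My fit of the printer's position was off by up to about 3 pixels at some corners, but the wrist camera agreed with it to about 1 pixel at both the tab and the latch.

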